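# Slide the chiffon-tin base off the stack

## Task

A washed chiffon-tin base, a flat metal disc with an upright tube in its middle, lies on top of the stack of two round wooden boards. Slide it off sideways, keeping it level, onto the round stone slab beside the stack and let go of it there, flat and centred on the slab. It is damp and clings, so slide it across and do not lift it up, and leave the two wooden boards stacked where they are.

Things in the scene. Friction and masses are not known exactly. Their poses are not given: they have to be found in the camera images.
- base: the aluminium chiffon-tin base on top of the stack, loose, about 0.2 kg: a flat disc 170 mm across and 5 mm thick with a plain upright round tube in its middle, 40 mm in diameter, whose top is 110 mm above the disc's underside (a flared foot round the tube is only looks). Grip the tube from above at any yaw, with the pads in its upper half. Origin: centre of the disc's underside, z along the tube, up. A like base lying by itself on the steel worktop is not meant.
- board_upper: round wooden board, 170 mm across and 14 mm thick, 0.25 kg, loose, directly under the base; origin: centre of its underside, z up. Its top is 28 mm above the worktop.
- board_lower: the same kind of board, loose, lying on the worktop under the upper board; origin: centre of its underside, z up
- slab: round marble slab, 180 mm across and 25 mm thick, fixed on the worktop to the left or the right of the stack (a baked cake in its tin stands on the other side), its centre 180 to 200 mm from the stack's, so that a gap of 5 to 25 mm lies between them. Its top is 25 mm above the worktop, 3 mm lower than the top of the upper board. Origin: centre of its underside, z up.
Mind the look-alikes: they are no part of the job. Leave any red or turquoise look-alike of the base alone.

How it is judged (in metres and radians):
At the end, for the whole second after the job is handed in: the base is let go and at rest, lying flat (within 3 degrees) on the slab, its centre within 20 mm of the slab's centre, and both wooden boards are within 15 mm of where they were (horizontal distance between base and slab below 0.02 m and z of base in the frame of slab between 0.022 and 0.029 m and angle between base's own z axis and vertical below 0.06 rad and linear speed of base below 0.02 m/s and distance of each of board_upper, board_lower from where it was at the start of the episode below 0.015 m); the robot touches nothing.
It fails at once if the base is lifted: its underside's centre rises more than 15 mm above the top of the stack (height (world z) of base above 0.043 m).
It fails at once if the base is tipped by more than 12 degrees (angle between base's own z axis and vertical above 0.21 rad).
It fails at once if a wooden board is shifted by more than 15 mm (distance of any of board_upper, board_lower from where it was at the start of the episode above 0.015 m).
It also fails if it takes over 35 s, if anything falls off the work surface, if the arm or the gripper's body presses on something with over 40 N, if the wrist force passes 120 N, or if a joint passes its speed limit or range.

## Robot

A 6-joint arm with a two-finger parallel gripper is mounted at the origin on the work surface. World frame = base frame: x ahead of the robot, y to its left, z up, the work surface at z = 0. Lengths are in m, angles in degrees, forces in N, time in s.
With the tool pointing down it reaches from about 0.375 to 0.9 m from the base axis. Payload 3.1 kg.
Tool frame: the origin (TCP) lies on the centre line of the jaws, within the pads' length; the fingertips stand 25 mm ahead of it and the grasp point (between the pads) lies 6 mm ahead of it; z points along the fingers, y is the line along which they close (so a half turn about z gives the same grasp; the last joint's range is limited). The gripper opens to 87 mm and grips with 3 to 60 N. Pads are 19 mm wide; open, the fingers measure 117 mm over their backs; the gripper's body (75 mm by 190 mm) begins 51 mm behind the grasp point.
Start: joints at [60.132, 30.224, 82.088, -0, 67.689, -10.227], TCP at [0.21, 0.589, 0.248] pointing down, gripper open.
Joint ranges: [-176.69, 176.69], [-43.24, 126.21], [12.49, 139.97], [-82, 262], [0, 151.66], [-163.58, 163.58]. Speed limits (degrees/s): [159.86, 159.86, 180, 180, 180, 180].

## Interface

Orientations are given as a 3x3 rotation matrix whose columns are the frame's x, y, z axes.
In Python, from rig import bot, cams, models gives the robot as it stands. The module is installed in compiled form; this text tells all that it offers.
- The arm moves only by the shell command python3 -m handwheel 'ROWS' [OPENING]. ROWS is JSON, a list of rows, each a list of 6 numbers: the shift along the world's x, y, z each as a share of 1 m, from -1 to 1, then the turn, a rotation vector about the world's x, y, z each as a share of 2 rad, from -1 to 1. In form: [[dx, dy, dz, wx, wy, wz], ...]. A call has exactly 8 rows; each row is the pose to reach, as a shift and turn from the pose commanded when the call began; what a row does not reach only later rows make up. A row lasts 1/12 s, in which the tool goes at most 41.7 mm and 7.16 degrees, less where a joint would pass 70% of its speed; a pose out of reach is approached as far as the arm can. A call with a number of a shift or a turn outside -1 to 1 is refused whole. A call with a gripper value outside its range is refused whole. OPENING is the opening, from -1 (shut) to 1 (fully open), so that 0 is half open, set as the call begins (- or left out, the last holds). The fingers move at their own pace and stop on an object; the grip force is fixed at half the most. Time passes only in rows, so rows that repeat a pose let the fingers close, or fill a call up. It gives the time, the measured TCP pose, the force, the opening and the grip force at its end, in the units of the state.
- bot.read_state(): the state, without advancing time (a new reading comes with each control period).
- cams.capture(name): name is "scene" or "top"; returns (picture, depth): 384x512x3 uint8, blue, green, red; 384x512 float32, m along the optical axis (not along the pixel's ray), 0 where there is no reading.
- cams.calibration(name): a dict with "mtx" (3x3 intrinsics, pixels), "R" (3x3) and "t" (3): a world point X has camera coordinates R X + t. Camera axes: x right, y down, z forward; pixel columns grow to the right and rows downward; lengths in m; the calibration is good to about 2 mm. A picture is of the moment at which its call begins. calibration takes no time and is no camera call.
- bot.hand_in(): hands the job in; it is judged then, once.
Trained networks look in the newest picture that a camera, given by its name, has taken for a name from the list of things; names that differ only in an ending like _2 or _b are one class to them, and where a whole thing is asked for, a point or a joint stands for the part that bears it (a point fixed in the world has none). Each returns a list of dicts, best first, with "conf" (0 to 1); they miss things now and then, are a little off and sometimes report something else, mostly with a low value. They report only what shows in the picture. A call takes as long as a camera call. They do not tell look-alikes from the thing itself.
- models.spot_in(query, camera): "position" ([column, row] in pixels, amid what is visible of it).
- models.tip_of(query, camera): "position" ([column, row] in pixels: a listed point, or the origin of a listed thing).
The state is a dict: "time_s": time; "joint_positions": joint angles; "qvel": joint speeds; "tau": joint torques, N m; "position": TCP position; "tcp_rot": TCP orientation; "force": force on the tool from outside, world axes, zero at the start; "moment": the same for the moment, N m; "opening": opening from 0.0 (shut) to 1.0 (fully open); "grasp_force": force on a finger pad.
Only numpy, scipy, OpenCV 4.12 (cv2) and the standard library are available. Lean on these libraries where they do the work, as an engineer would, in place of code of your own. Each camera call takes 0.05 s, during which the arm holds its last target. There are 200 camera calls.

## Working session

There is one attempt and no reset: what is moved stays moved. The work goes in short steps, Python scripts to look and compute and a shell command to move; the robot and the scene stay as the last step left them, time stands still between calls to the robot, and variables do not carry over. Pictures are saved under pics/ and viewed, at most 10 in all, crops included, and the job is handed in when it is done.

```bash
mkdir -p pics
cat > h.py <<'E'
import numpy as np,cv2
from rig import bot,cams,models
def P(cam,px,d):
    c=cams.calibration(cam);K,R,t=map(np.array,(c["mtx"],c["R"],c["t"]))
    return R.T@(np.linalg.inv(K)@[px[0],px[1],1]*d-t.ravel())
def Pz(cam,px,z):
    c=cams.calibration(cam);K,R,t=map(np.array,(c["mtx"],c["R"],c["t"]))
    o=-R.T@t.ravel();r=R.T@np.linalg.inv(K)@[px[0],px[1],1]
    return o+r*(z-o[2])/r[2]
def cloud(cam,D):
    c=cams.calibration(cam);K,R,t=map(np.array,(c["mtx"],c["R"],c["t"]))
    v,u=np.mgrid[:D.shape[0],:D.shape[1]]
    X=np.stack([u,v,np.ones_like(u)],-1)@np.linalg.inv(K).T*D[...,None]
    return (X-t.ravel())@R
E
python3 - <<'E'
from h import *
ims=[]
for c in("top","scene"):
    im,D=cams.capture(c);np.save(c+"_D.npy",D);cv2.imwrite(c+".png",im);ims.append(im)
    for q in("base","board_upper","slab"):
        for r in models.tip_of(q,c)[:4]:
            p=r["position"];z={"base":.028,"board_upper":.014,"slab":0}[q]
            print(c,q,round(r["conf"],2),np.round(p),np.round(Pz(c,p,z),3))
cv2.imwrite("pics/top.png",ims[0]);cv2.imwrite("pics/scene.png",ims[1])
print(bot.read_state()["tcp_rot"],cams.calibration("top"))
E
```

```text
top base 0.98 [258. 287.] [ 0.35  -0.061  0.028]
top base 0.89 [222. 201.] [0.577 0.027 0.028]
top base 0.86 [172. 110.] [0.83  0.162 0.028]
top base 0.74 [377. 180.] [ 0.623 -0.389  0.028]
top slab 0.93 [159. 221.] [0.529 0.202 0.   ]
scene base 0.86 [257. 347.] [0.854 0.172 0.028]
scene base 0.77 [293. 214.] [0.586 0.027 0.028]
scene base 0.75 [328. 148.] [ 0.364 -0.047  0.028]
scene base 0.74 [159. 143.] [ 0.635 -0.368  0.028]
scene board_upper 0.41 [374. 257.] [0.549 0.212 0.014]
scene slab 0.93 [377. 257.] [0.536 0.213 0.   ]
[[-9.41827869e-01  3.36095569e-01 -1.85287582e-04]
 [ 3.36095611e-01  9.41827824e-01 -2.98708317e-04]
 [ 7.41144583e-05 -3.43606161e-04 -9.99999938e-01]] {'mtx': array([[409.20064636,   0.        , 257.6480307 ],
       [  0.        , 409.20064636, 189.14778151],
       [  0.        ,   0.        ,   1.        ]]), 'R': array([[-0.02764128, -0.99957419,  0.00934823],
       [-0.99121926,  0.02619812, -0.12960724],
       [ 0.12930715, -0.01284866, -0.99152134]]), 't': array([-0.05079781,  0.60606383,  1.04241946])}
```

View pics/top.png

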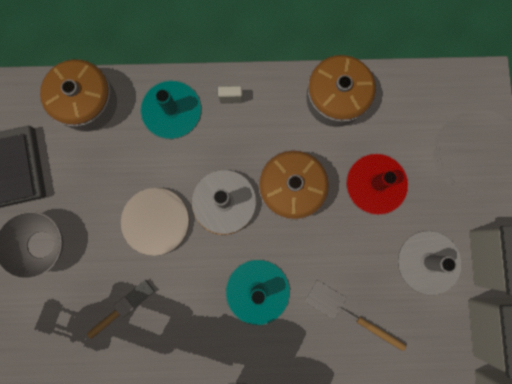

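View pics/scene.png

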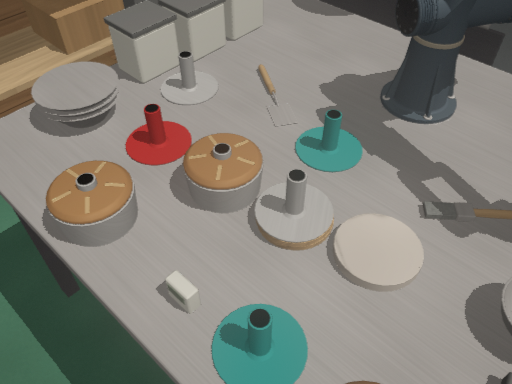

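The stack with the silver base is at top pixel (224,201). The slab is to its left at (155,221), and the cake is on the right at (294,185). Next I'll refine both centres using colour and depth.

Run:
```python
from h import *
from scipy.optimize import least_squares
for c in("top","scene"):
    D=np.load(c+"_D.npy");X=cloud(c,D);ok=D>0
    def near(p,r,a,b):
        m=ok&(np.hypot(X[...,0]-p[0],X[...,1]-p[1])<r)&(X[...,2]>a)&(X[...,2]<b);return X[m]
    B=near((.58,.027),.1,.022,.045);S=near((.532,.207),.11,.015,.034);T=near((.58,.027),.06,.125,.15)
    for n,Q in(("disc",B),("slab",S),("tube",T)):
        if len(Q)<8: print(c,n,len(Q));continue
        (x,y),r=cv2.minEnclosingCircle(Q[:,:2].astype(np.float32))
        print(c,n,len(Q),"circ",round(x,3),round(y,3),round(r,3),"mid",(Q.max(0)+Q.min(0)).round(4)/2,"z med",np.median(Q[:,2]).round(4))
    C=near((.6,-.17),.13,.04,.2);print("cake top",C[:,2].max(),C.min(0),C.max(0))
```

```text
top disc 2924 circ 0.572 0.032 0.093 mid [0.57465 0.031   0.033  ] z med 0.0339
top slab 3642 circ 0.533 0.198 0.101 mid [0.5285  0.19715 0.0246 ] z med 0.0259
top tube 219 circ 0.575 0.024 0.02 mid [0.5751  0.02455 0.1376 ] z med 0.1392
cake top 0.1262219418159334 [ 0.52037587 -0.24518721  0.07566803] [ 0.69388403 -0.06777552  0.12622194]
scene disc 3361 circ 0.576 0.032 0.095 mid [0.57785 0.0312  0.03335] z med 0.0326
scene slab 5243 circ 0.535 0.197 0.1 mid [0.53115 0.1972  0.0244 ] z med 0.0242
scene tube 298 circ 0.578 0.022 0.021 mid [0.5782  0.02245 0.1339 ] z med 0.1374
cake top 0.12334207937510633 [ 0.52414548 -0.24699133  0.04018379] [ 0.70001552 -0.06970385  0.12334208]
```

Run:
```python
from h import *
for c,p in(("top",(155,221)),("scene",(378,250))):
    im=cv2.imread(c+".png");m=np.zeros((386,514),np.uint8)
    cv2.floodFill(im2:=cv2.medianBlur(im,5),m,p,0,(14,)*3,(14,)*3,4|cv2.FLOODFILL_MASK_ONLY|cv2.FLOODFILL_FIXED_RANGE|(255<<8))
    m=cv2.morphologyEx(m[1:-1,1:-1],cv2.MORPH_OPEN,np.ones((5,5)))
    k=max(cv2.findContours(m,0,1)[0],key=cv2.contourArea)
    print(c,cv2.boundingRect(k))
    W=np.array([Pz(c,q[0],.025)[:2] for q in cv2.convexHull(k)]).astype(np.float32)
    from scipy.optimize import least_squares
    print(least_squares(lambda a:np.hypot(*(W-a[:2]).T)-a[2],[.53,.2,.09],loss="soft_l1",f_scale=.003).x.round(4))
```

```text
top (121, 189, 67, 66)
[0.5283 0.2106 0.0872]
scene (336, 214, 88, 71)
[0.5307 0.2068 0.0886]
```

```bash
python3 -m handwheel '[[0.022,-0.034,0,0,0,0.018],[0.044,-0.068,0,0,0,0.036],[0.066,-0.102,0,0,0,0.054],[0.088,-0.136,0,0,0,0.072],[0.11,-0.17,0,0,0,0.09],[0.132,-0.204,0,0,0,0.108],[0.154,-0.238,0,0,0,0.126],[0.176,-0.272,0,0,0,0.144]]' 1
```

```text
time_s: 1.07
position: [0.3868, 0.315, 0.2478]
tcp_rot: [[-0.999, 0.053, 0.001], [0.053, 0.999, 0.0], [-0.001, 0.0, -1.0]]
force: [0.5, 0.1, 0.5]
opening: 1.005
grasp_force: 0.0
```

```bash
python3 -m handwheel '[[0.022,-0.034,0,0,0,0.018],[0.044,-0.068,0,0,0,0.036],[0.066,-0.102,0,0,0,0.054],[0.088,-0.136,0,0,0,0.072],[0.11,-0.17,0,0,0,0.09],[0.132,-0.204,0,0,0,0.108],[0.154,-0.238,0,0,0,0.126],[0.176,-0.272,0,0,0,0.144]]'
python3 -m handwheel '[[0.007,-0.012,0,0,0,0.007],[0.014,-0.022,0,0,0,0.007],[0.014,-0.022,-0.01,0,0,0.007],[0.014,-0.022,-0.02,0,0,0.007],[0.014,-0.022,-0.03,0,0,0.007],[0.014,-0.022,-0.04,0,0,0.007],[0.014,-0.022,-0.05,0,0,0.007],[0.014,-0.022,-0.05,0,0,0.007]]'
python3 - <<'E'
from h import *
im,D=cams.capture("scene");cv2.imwrite("pics/s2.png",cv2.resize(im[80:330,180:460],None,fx=2,fy=2))
X=cloud("scene",D);m=(D>0)&(np.hypot(X[...,0]-.577,X[...,1]-.023)<.035)&(X[...,2]>.06)&(X[...,2]<.145);Q=X[m]
print(len(Q),Q.min(0),Q.max(0))
E
```

```text
time_s: 1.73
position: [0.5629, 0.0427, 0.2477]
tcp_rot: [[-0.973, -0.232, 0.0], [-0.232, 0.973, 0.0], [-0.0, 0.0, -1.0]]
force: [1.5, 1.1, 0.6]
opening: 0.997
grasp_force: 0.0
time_s: 2.4
position: [0.5738, 0.0239, 0.1948]
tcp_rot: [[-0.969, -0.246, -0.006], [-0.246, 0.969, 0.001], [0.005, 0.002, -1.0]]
force: [0.1, 0.3, -0.7]
opening: 1.001
grasp_force: 0.0
708 [0.55812254 0.00303442 0.06017997] [0.59796015 0.04262859 0.14052167]
```

View pics/s2.png

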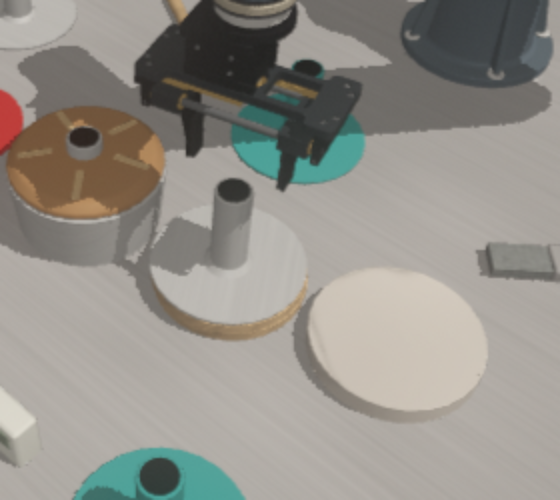

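The open jaws straddle the tube (crop pixel 232,190), and both fingers are clear of the cake. I'll descend and close.

```bash
python3 -m handwheel '[[0,0,-0.012,0,0,0],[0,0,-0.024,0,0,0],[0,0,-0.036,0,0,0],[0,0,-0.048,0,0,0],[0,0,-0.06,0,0,0],[0,0,-0.072,0,0,0],[0,0,-0.077,0,0,0],[0,0,-0.077,0,0,0]]'
python3 -m handwheel '[[0,0,0,0,0,0],[0,0,0,0,0,0],[0,0,0,0,0,0],[0,0,0,0,0,0],[0,0,0,0,0,0],[0,0,0,0,0,0],[0,0,0,0,0,0],[0,0,0,0,0,0]]' -0.3
```

```text
time_s: 3.12
position: [0.5754, 0.0229, 0.1197]
tcp_rot: [[-0.97, -0.245, -0.002], [-0.245, 0.97, 0.0], [0.002, 0.001, -1.0]]
force: [-0.7, 0.3, -0.3]
opening: 1.002
grasp_force: 0.0
time_s: 3.78
position: [0.576, 0.0226, 0.1206]
tcp_rot: [[-0.97, -0.245, 0.0], [-0.245, 0.97, -0.0], [-0.0, -0.0, -1.0]]
force: [-0.4, -0.6, -0.6]
opening: 0.474
grasp_force: 0.0
```

```bash
python3 -m handwheel '[[0,0,0,0,0,0],[0,0,0,0,0,0],[0,0,0,0,0,0],[0,0,0,0,0,0],[0,0,0,0,0,0],[0,0,0,0,0,0],[0,0,0,0,0,0],[0,0,0,0,0,0]]' -1
```

```text
time_s: 4.45
position: [0.5761, 0.0226, 0.1206]
tcp_rot: [[-0.97, -0.245, 0.0], [-0.245, 0.97, -0.0], [-0.0, -0.0, -1.0]]
force: [-0.1, -0.4, 2.0]
opening: 0.455
grasp_force: 30.0
```

```bash
python3 -m handwheel '[[0,0,0.001,0,0,0],[-0.001,0.004,0.001,0,0,0],[-0.002,0.008,0.001,0,0,0],[-0.003,0.012,0.001,0,0,0],[-0.004,0.016,0.001,0,0,0],[-0.005,0.020,0.001,0,0,0],[-0.006,0.024,0.001,0,0,0],[-0.007,0.028,0.001,0,0,0]]'
python3 - <<'E'
from h import *
im,D=cams.capture("scene");cv2.imwrite("pics/s3.png",cv2.resize(im[150:300,220:440],None,fx=3,fy=3))
E
```

```text
time_s: 5.12
position: [0.5689, 0.0512, 0.1215]
tcp_rot: [[-0.97, -0.245, -0.0], [-0.245, 0.97, 0.0], [0.0, 0.0, -1.0]]
force: [0.2, 0.4, -1.8]
opening: 0.453
grasp_force: 30.0
```

View pics/s3.png

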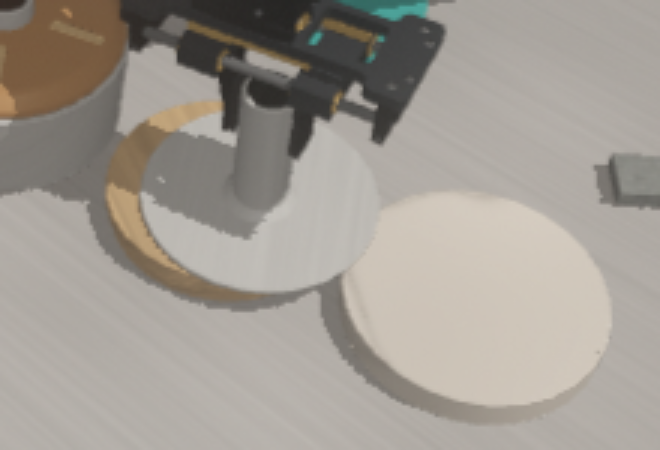

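The base slid about 29 mm, and the wooden boards at crop (160,200) stayed stacked and in place. I'll continue the slide.

```bash
python3 -m handwheel '[[-0.0025,0.01,0,0,0,0],[-0.005,0.02,0,0,0,0],[-0.0075,0.03,0,0,0,0],[-0.01,0.04,0,0,0,0],[-0.0125,0.05,0,0,0,0],[-0.015,0.06,0,0,0,0],[-0.0175,0.07,0,0,0,0],[-0.02,0.08,0,0,0,0]]'
python3 -m handwheel '[[-0.0025,0.01,0,0,0,0],[-0.005,0.02,0,0,0,0],[-0.0075,0.03,0,0,0,0],[-0.01,0.04,0,0,0,0],[-0.0125,0.05,0,0,0,0],[-0.015,0.06,0,0,0,0],[-0.0175,0.07,0,0,0,0],[-0.02,0.078,0,0,0,0]]'
python3 - <<'E'
from h import *
im,D=cams.capture("scene");cv2.imwrite("pics/s4.png",cv2.resize(im[150:300,240:460],None,fx=3,fy=3))
im,D=cams.capture("top");cv2.imwrite("pics/t4.png",cv2.resize(im[150:280,90:300],None,fx=3,fy=3))
E
```

```text
time_s: 5.83
position: [0.5487, 0.1318, 0.1216]
tcp_rot: [[-0.97, -0.245, 0.0], [-0.245, 0.97, -0.0], [-0.0, -0.0, -1.0]]
force: [-0.1, 0.2, -0.8]
opening: 0.454
grasp_force: 30.0
time_s: 6.5
position: [0.5288, 0.2098, 0.1216]
tcp_rot: [[-0.97, -0.245, 0.0], [-0.245, 0.97, 0.0], [-0.0, 0.0, -1.0]]
force: [-0.5, 0.2, -1.9]
opening: 0.454
grasp_force: 30.0
```

View pics/s4.png

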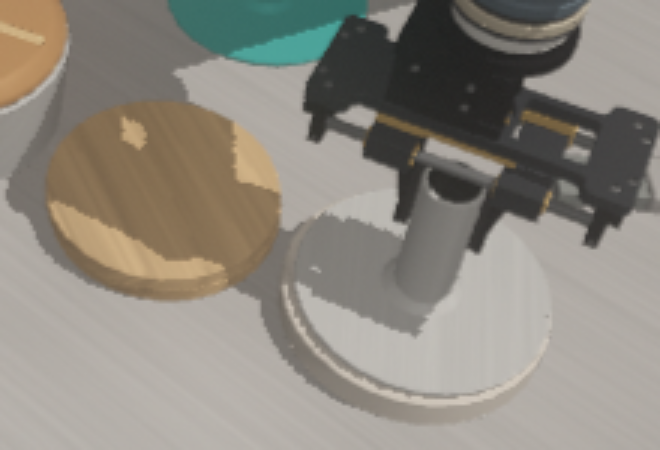

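View pics/t4.png

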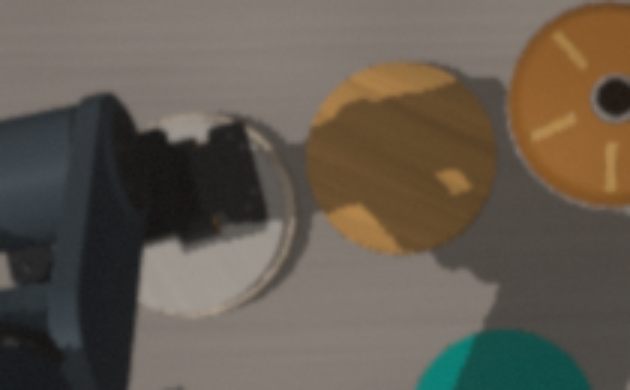

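The base is over the slab and centred within a few mm, with a slightly wider rim on the board side, and the boards haven't moved. I'll nudge it back 3 mm, lower it 4 mm and release.

```bash
python3 -m handwheel '[[0,-0.001,0,0,0,0],[0,-0.003,0,0,0,0],[0,-0.003,-0.001,0,0,0],[0,-0.003,-0.002,0,0,0],[0,-0.003,-0.003,0,0,0],[0,-0.003,-0.004,0,0,0],[0,-0.003,-0.004,0,0,0],[0,-0.003,-0.004,0,0,0]]'
```

```text
time_s: 7.27
position: [0.5292, 0.2054, 0.1177]
tcp_rot: [[-0.97, -0.245, 0.0], [-0.245, 0.97, -0.0], [-0.0, -0.0, -1.0]]
force: [1.4, -1.0, 0.5]
opening: 0.459
grasp_force: 30.0
```

```bash
python3 -m handwheel '[[0,0,0,0,0,0],[0,0,0,0,0,0],[0,0,0,0,0,0],[0,0,0,0,0,0],[0,0,0,0,0,0],[0,0,0,0,0,0],[0,0,0,0,0,0],[0,0,0,0,0,0]]' 1
python3 -m handwheel '[[0,0,0.002,0,0,0],[0,0,0.01,0,0,0],[0,0,0.025,0,0,0],[0,0,0.045,0,0,0],[0,0,0.065,0,0,0],[0,0,0.085,0,0,0],[0,0,0.105,0,0,0],[0,0,0.12,0,0,0]]'
python3 -m handwheel '[[-0.01,0.02,0,0,0,0],[-0.025,0.05,0,0,0,0],[-0.04,0.085,0,0,0,0],[-0.055,0.12,0,0,0,0],[-0.07,0.155,0,0,0,0],[-0.085,0.19,0,0,0,0],[-0.1,0.22,0,0,0,0],[-0.1,0.22,0,0,0,0]]'
python3 - <<'E'
from h import *
im,D=cams.capture("top");cv2.imwrite("pics/t5.png",cv2.resize(im[150:280,90:300],None,fx=3,fy=3))
for c in("top","scene"):
    im,D=cams.capture(c)
    X=cloud(c,D);m=(D>0)&(np.hypot(X[...,0]-.53,X[...,1]-.207)<.04)&(X[...,2]>.122)&(X[...,2]<.15);Q=X[m]
    print(len(Q),(Q.min(0)+Q.max(0))/2,np.median(Q,0))
E
```

```text
time_s: 7.93
position: [0.529, 0.2057, 0.1176]
tcp_rot: [[-0.97, -0.245, 0.0], [-0.245, 0.97, 0.0], [-0.0, 0.0, -1.0]]
force: [0.2, -0.5, -0.2]
opening: 0.956
grasp_force: 0.0
time_s: 8.6
position: [0.5295, 0.2057, 0.2401]
tcp_rot: [[-0.97, -0.245, 0.003], [-0.245, 0.97, 0.0], [-0.003, -0.0, -1.0]]
force: [0.7, 0.3, -0.7]
opening: 1.0
grasp_force: 0.0
time_s: 9.27
position: [0.4258, 0.4308, 0.2384]
tcp_rot: [[-0.968, -0.25, -0.0], [-0.25, 0.968, 0.004], [-0.001, 0.004, -1.0]]
force: [-0.2, -0.2, -0.3]
opening: 0.999
grasp_force: 0.0
237 [0.52770892 0.20620145 0.13147803] [0.52749976 0.2048272  0.13600482]
355 [0.53138432 0.2049858  0.13010832] [0.53539599 0.20615781 0.13402582]
```

View pics/t5.png

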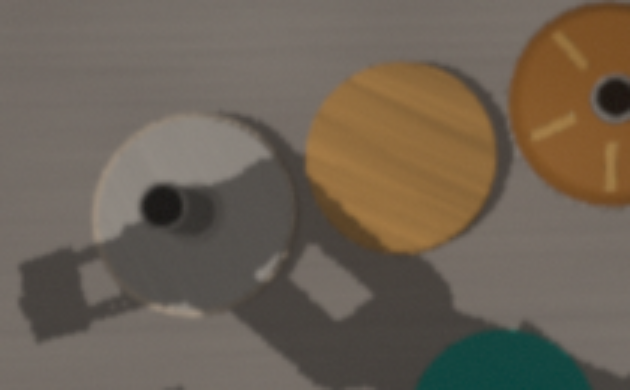

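The base is on the slab at crop (195,215) with an even rim all round, so it is centred. It's free and flat, and the boards sit where they were.

```bash
python3 -c "from rig import bot;print(bot.hand_in())"
```

```text
the job is handed in; nothing more can be done
None
```

I slid the chiffon-tin base across and let go of it on the slab, flat and centred to within a few mm by the pictures; the boards stayed stacked in place, and I handed the job in at about 9.5 s (no verdict came back).

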